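# Line up optical posts by height on the rail

### The job

Stand the four steel posts on the four carriers of the optical rail, one on each, in order of height: the shortest on the carrier next to the round lamp housing, rising step by step to the tallest next to the white screen. Set each one down gently (never drop it or knock one over) in the middle of its carrier, and leave all four standing upright on their own.

Things in the scene. Friction and masses are not known exactly. Their poses are not given: they have to be found in the camera images.
- post_a: The shortest of four bare stainless-steel optical posts, loose, standing upright on the bench. 42 mm tall in all: a round foot flange 34 mm in diameter and 5 mm thick, then a plain round shaft 20 mm in diameter up to 37 mm, then a thin 6 mm diameter stud 5 mm long on top. About 109 g. Origin: centre of the underside of the foot; z up along the shaft; round, so its yaw means nothing.
- post_b: The second shortest of four bare stainless-steel optical posts, loose, standing upright on the bench. 56 mm tall in all: a round foot flange 34 mm in diameter and 5 mm thick, then a plain round shaft 20 mm in diameter up to 51 mm, then a thin 6 mm diameter stud 5 mm long on top. About 146 g. Origin: centre of the underside of the foot; z up along the shaft; round, so its yaw means nothing.
- post_c: The second tallest of four bare stainless-steel optical posts, loose, standing upright on the bench. 70 mm tall in all: a round foot flange 34 mm in diameter and 5 mm thick, then a plain round shaft 20 mm in diameter up to 65 mm, then a thin 6 mm diameter stud 5 mm long on top. About 182 g. Origin: centre of the underside of the foot; z up along the shaft; round, so its yaw means nothing.
- post_d: The tallest of four bare stainless-steel optical posts, loose, standing upright on the bench. 84 mm tall in all: a round foot flange 34 mm in diameter and 5 mm thick, then a plain round shaft 20 mm in diameter up to 79 mm, then a thin 6 mm diameter stud 5 mm long on top. About 218 g. Origin: centre of the underside of the foot; z up along the shaft; round, so its yaw means nothing.
- carrier_1: Carrier 1 of 4 identical ones, numbered along the rail's y (not marked): a fixed dark flat-topped block, 50 x 50 x 16 mm high, a thin ring drawn on top, a steel thumbscrew on its +x side. Origin: centre of its underside, on the rail's top 12 mm above the bench; its flat top is 16 mm above the origin. y runs along the rail. Neighbours stand 58 to 82 mm apart. Rail 40 mm wide, 56 at its foot.
- carrier_2: Carrier 2 of 4 identical ones, numbered along the rail's y (not marked): a fixed dark flat-topped block, 50 x 50 x 16 mm high, a thin ring drawn on top, a steel thumbscrew on its +x side. Origin: centre of its underside, on the rail's top 12 mm above the bench; its flat top is 16 mm above the origin. y runs along the rail. Neighbours stand 58 to 82 mm apart. Rail 40 mm wide, 56 at its foot.
- carrier_3: Carrier 3 of 4 identical ones, numbered along the rail's y (not marked): a fixed dark flat-topped block, 50 x 50 x 16 mm high, a thin ring drawn on top, a steel thumbscrew on its +x side. Origin: centre of its underside, on the rail's top 12 mm above the bench; its flat top is 16 mm above the origin. y runs along the rail. Neighbours stand 58 to 82 mm apart. Rail 40 mm wide, 56 at its foot.
- carrier_4: Carrier 4 of 4 identical ones, numbered along the rail's y (not marked): a fixed dark flat-topped block, 50 x 50 x 16 mm high, a thin ring drawn on top, a steel thumbscrew on its +x side. Origin: centre of its underside, on the rail's top 12 mm above the bench; its flat top is 16 mm above the origin. y runs along the rail. Neighbours stand 58 to 82 mm apart. Rail 40 mm wide, 56 at its foot.
- lamp: The lamp housing: a fixed dark, round, finned upright can, 60 mm in diameter and 70 mm tall, on one end of the rail, beyond the last carrier; which end differs from start to start. Origin: centre of its underside, on the rail's top 12 mm above the bench.
- screen: The viewing screen: a fixed white upright plate, 80 mm wide across the rail and 8 mm thick, its top 72 mm above its origin, on a black foot, at the rail's other end. Origin: centre of the underside of the foot, on the rail's top 12 mm above the bench.

How it is judged:
By the outcome, as a careful person would: the job done as asked, in the order asked, and still so for the second after the job is handed in, with the robot touching nothing.
It also fails if it takes over 112 s, if anything falls off the work surface, if the arm or the gripper's body presses on something with over 40 N, if the wrist force passes 120 N, or if a joint passes its speed limit or range.

### The arm

A 6-joint arm with a two-finger parallel gripper is mounted at the origin on the work surface. World frame = base frame: x ahead of the robot, y to its left, z up, the work surface at z = 0. Lengths are in m, angles in degrees, forces in N, time in s.
With the tool pointing down it reaches from about 0.4 to 0.825 m from the base axis. Payload 7 kg.
Tool frame: the origin (TCP) lies at the very end of the fingers, on their centre line; the grasp point (between the pads) lies 19 mm behind it; z points along the fingers, y is the line along which they close (so a half turn about z gives the same grasp; the last joint's range is limited). The gripper opens to 88 mm and grips with 3 to 60 N. Pads are 19 mm wide; open, the fingers measure 130 mm over their backs; the gripper's body (78 mm by 193 mm) begins 47 mm behind the grasp point.
Start: joints at [-46.748, 20.546, 0.682, 0, -70.136, -16.507], TCP at [0.304, -0.603, 0.227] pointing down, gripper open.
Joint ranges: [-176.03, 176.03], [-82.01, 121.73], [-58.28, 71.71], [-173.87, 95.51], [-174.79, -0.11], [-173.66, 173.66]. Speed limits (degrees/s): [136.94, 136.94, 172.46, 180, 180, 180].

### API

Orientations are given as [roll, pitch, yaw] about the fixed x, y, z axes, in that order (R = Rz(yaw) Ry(pitch) Rx(roll)).
In Python, from plant import get_obs, snapshot, camera_params, close_job, boxes_of, cut_out, landmark_of gives the robot as it stands.
- The arm moves only by the shell command python3 -m inch 'ROWS' [OPENING]. ROWS is text: rows parted by semicolons, each of 6 numbers parted by spaces: the shift along the tool's x, y, z in units of 30 cm (1.0 is 30 cm), then the turn, a rotation vector about the tool's x, y, z in units of pi rad (1.0 is pi rad). A call has 1 to 10 rows; each row is the pose to reach, as a shift and turn from the pose commanded when the call began, along the tool's axes at that moment, turning the shorter way round; what a row does not reach only later rows make up. A row lasts 1/12 s, in which the tool goes at most 41.7 mm and 7.16 degrees, less where a joint would pass 70% of its speed; a pose out of reach is approached as far as the arm can. A call with a number of a shift or a turn outside -1 to 1 is refused whole. A call with a gripper value outside its range is refused whole. OPENING is the closure, from -1 (fully open) to 1 (shut), set as the call begins (- or left out, the last holds). The fingers move at their own pace and stop on an object; the grip force is fixed at half the most. Time passes only in rows, so rows that repeat a pose let the fingers close. It gives the time, the measured TCP pose, the force, the opening and the grip force at its end, in the units of the state.
- get_obs(): the state, without advancing time (a new reading comes with each control period).
- snapshot(name): name is "side" or "top"; returns the picture (420x560x3 uint8, red, green, blue); there is no depth.
- camera_params(name): a dict with "mtx" (3x3 intrinsics, pixels), "k1" (the pictures are not rectified: a ray, as slopes to the right and down, at radius r is drawn at 1 + k1 r^2 times it, then the intrinsics apply), "rvec" (rotation vector, rad) and "tvec" (3), from world to camera coordinates, as OpenCV has them. Camera axes: x right, y down, z forward; pixel columns grow to the right and rows downward; lengths in m; the calibration is good to about 2 mm. A picture is of the moment at which its call begins. camera_params takes no time and is no camera call.
- close_job(): hands the job in; it is judged then, once.
Trained networks look in the newest picture that a camera, given by its name, has taken for a name from the list of things; names that differ only in an ending like _2 or _b are one class to them, and where a whole thing is asked for, a point or a joint stands for the part that bears it (a point fixed in the world has none). Each returns a list of dicts, best first, with "p" (0 to 1); they miss things now and then, are a little off and sometimes report something else, mostly with a low value. They report only what shows in the picture. A call takes as long as a camera call.
- boxes_of(camera, thing): "rect" ([left, top, width, height] in pixels, round what is visible of it).
- cut_out(camera, thing): "pixels" (420x560 bool, what is visible of it) and "rect" ([left, top, width, height] in pixels, round what is visible of it).
- landmark_of(camera, thing): "uv" ([column, row] in pixels: a listed point, or the origin of a listed thing).
The state is a dict: "clock": time; "joint_pos": joint angles; "qvel": joint speeds; "tau": joint torques, N m; "tool_pos": TCP position; "orientation": TCP orientation; "force": force on the tool from outside, world axes, zero at the start; "moment": the same for the moment, N m; "opening": finger opening in m; "gripper_force": force on a finger pad.
Only numpy, scipy, OpenCV 4.12 (cv2) and the standard library are available. Lean on these libraries where they do the work, as an engineer would, in place of code of your own. Each camera call takes 0.05 s, during which the arm holds its last target. There are 200 camera calls.

## Working session

There is one attempt and no reset: what is moved stays moved. The work goes in short steps, Python scripts to look and compute and a shell command to move; the robot and the scene stay as the last step left them, time stands still between calls to the robot, and variables do not carry over. Pictures are saved under pics/ and viewed, at most 14 in all, crops included, and the job is handed in when it is done.

```bash
mkdir -p pics; ls; python3 - <<'E'
from plant import *
import cv2
print(get_obs())
for n in("side","top"):
    im=snapshot(n); cv2.imwrite(f"pics/{n}0.png",im[:,:,::-1]); print(n,camera_params(n))
    for t in("post_a","carrier_1","lamp","screen"):
        print(t,[(d["p"].__round__(2),[round(float(x)) for x in d["uv"]]) for d in landmark_of(n,t)])
        print(t,[(d["p"].__round__(2),[round(float(x)) for x in d["rect"]]) for d in boxes_of(n,t)])
E
```

```text
pics
{'clock': 0.0, 'joint_pos': array([-4.67488050e+01,  2.05917926e+01,  6.34223592e-01, -1.94190334e-02,
       -7.01360759e+01, -1.65059393e+01]), 'qvel': array([-0.04941467, -0.06032987, -0.0099168 ,  0.0687761 , -0.01604925,
       -0.10288765]), 'tau': array([ 9.66837142e-04, -5.82712913e+01,  2.93053293e+01,  6.99707419e+00,
        6.81172955e-03, -1.35781906e-04]), 'tool_pos': array([ 0.30351075, -0.60237108,  0.22562428]), 'orientation': array([ 1.79905027e+02, -9.10552896e-03, -1.53261350e+02]), 'force': array([-0.64181596,  0.04149714, -0.34108775]), 'moment': array([ 0.01862208, -0.02545842, -0.00520107]), 'gripper_force': 0.0, 'opening': 0.0879983031906521}
side {'mtx': array([[418.77733799,   0.        , 280.75168361],
       [  0.        , 418.77733799, 207.75282387],
       [  0.        ,   0.        ,   1.        ]]), 'k1': -0.0166165702694563, 'rvec': array([ 0.76498275, -2.36116111,  1.32997629]), 'tvec': array([0.44951126, 0.19326534, 0.50495668])}
post_a [(0.92, [235, 327]), (0.89, [289, 279]), (0.86, [358, 212])]
post_a [(0.92, [387, 144, 13, 38]), (0.89, [219
[... 606 characters left out ...]
   1.        ]]), 'k1': 0.023468561753407217, 'rvec': array([ 2.15740431, -2.12823345,  0.11474673]), 'tvec': array([0.00325808, 0.57494824, 0.95395325])}
post_a [(0.65, [230, 259]), (0.52, [408, 260]), (0.51, [179, 259]), (0.46, [336, 261])]
post_a [(0.73, [172, 251, 13, 14]), (0.71, [328, 253, 16, 18]), (0.67, [402, 254, 23, 10]), (0.49, [224, 250, 12, 15])]
carrier_1 [(0.92, [315, 180]), (0.65, [289, 177]), (0.65, [261, 176]), (0.59, [354, 189])]
carrier_1 [(0.88, [248, 162, 25, 23]), (0.87, [280, 164, 24, 28]), (0.72, [346, 174, 17, 24]), (0.58, [306, 168, 24, 27])]
lamp [(0.87, [224, 171])]
lamp [(0.67, [208, 153, 29, 28])]
screen [(0.92, [390, 190])]
screen [(0.94, [382, 166, 20, 40])]
```

```bash
python3 - <<'E'
import cv2
a=cv2.imread("pics/side0.png");b=cv2.imread("pics/top0.png")
cv2.imwrite("pics/s1.png",cv2.resize(a[120:350,150:420],None,fx=2.5,fy=2.5,interpolation=cv2.INTER_CUBIC))
cv2.imwrite("pics/t1.png",cv2.resize(b[130:290,150:430],None,fx=2.8,fy=2.8,interpolation=cv2.INTER_CUBIC))
E
```

```text
(no output)
```

View pics/s1.png

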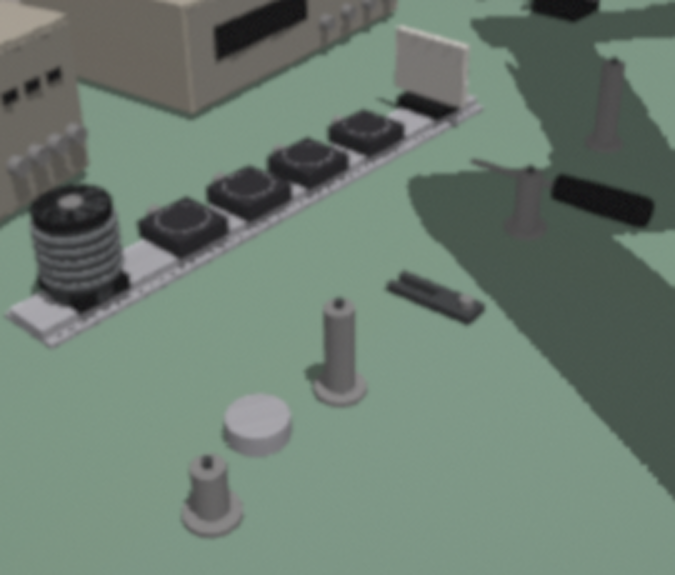

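View pics/t1.png

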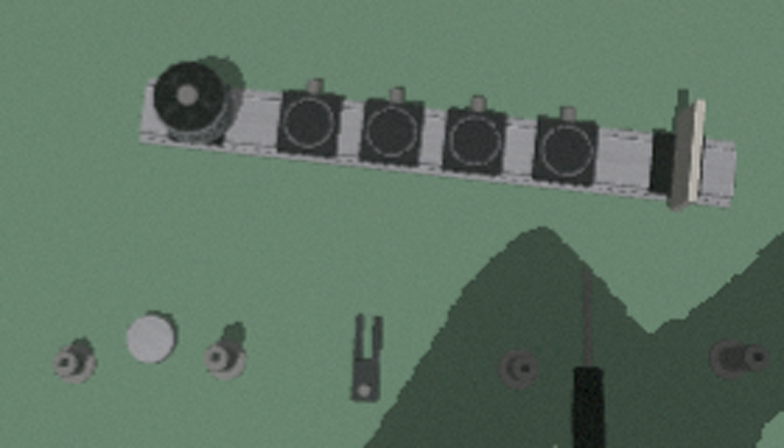

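The side view shows the lamp at the near-left end and the screen at the far-right end, with four posts. In the top view the carriers run left to right from lamp to screen: full-image pixels ≈(260,174), (290,177), (319,180), (352,184). The posts are in a row at v≈258: u≈176, 229, 335, 412. A puck, a clamp and a screwdriver lie between them.

```bash
cat > h.py <<'E'
import numpy as np,cv2
from plant import *
from scipy.optimize import least_squares
def cam(n):
    c=camera_params(n); return c["mtx"],c["k1"],cv2.Rodrigues(c["rvec"])[0],np.array(c["tvec"])
C={n:cam(n) for n in("side","top")}
def proj(n,P):
    K,k,R,t=C[n]; q=np.atleast_2d(P)@R.T+t; s=q[:,:2]/q[:,2:]; s=s*(1+k*(s**2).sum(1,keepdims=True))
    return s*K[0,0]+K[:2,2]
def ray(n,uv):
    K,k,R,t=C[n]; d=(np.array(uv)-K[:2,2])/K[0,0]; s=d.copy()
    for _ in range(9): s=d/(1+k*(s@s))
    return -R.T@t,R.T@np.array([*s,1])
def onz(n,uv,z):
    o,d=ray(n,uv); return o+d*(z-o[2])/d[2]
def tri(us,ut):
    f=lambda P:np.r_[proj("side",P)[0]-us,proj("top",P)[0]-ut]
    r=least_squares(f,[.5,0,.05]); return r.x,np.abs(r.fun).max()
E
python3 - <<'E'
from h import *
sp=lambda c:np.array(c)/2.5+[150,120]-.3
tp=lambda c:np.array(c)/2.8+[150,130]-.32
np.set_printoptions(precision=4,suppress=True)
for nm,L in {"carr top":[((182,222),(309,122)),((249,187),(391,132)),((308,158),(474,140)),((366,129),(567,151))],
 "studtop":[((208,458),(60,364)),((339,298),(213,355)),((530,169),(520,369)),((614,61),(758,357))]}.items():
    for s,t in L: print(nm,*tri(sp(s),tp(t)))
print("origins")
S=[[235,327],[289,279],[358,212]];T=[[179,259],[230,259],[336,261]]
for s,t in zip(S,T): print(*tri(s,t), onz("side",s,0),onz("top",t,0))
for s,t in zip([(210,516),(339,390),(525,228),(604,141)],[(75,364),(228,362),(515,368),(730,357)]): print(*tri(sp(s),tp(t)),onz("side",sp(s),0),onz("top",tp(t),0))
E
```

```text
carr top [0.6592 0.0508 0.0238] 0.18323539403337463
carr top [ 0.6506 -0.018   0.0256] 0.01041332082834856
carr top [ 0.6445 -0.0872  0.024 ] 0.1955798373738844
carr top [ 0.6369 -0.1637  0.0225] 0.11427000219913452
studtop [0.4556 0.2445 0.044 ] 0.14895835339848418
studtop [0.4627 0.1177 0.071 ] 0.4208938116705667
studtop [ 0.4563 -0.121   0.0555] 0.11305357922356052
studtop [ 0.468  -0.2979  0.0807] 0.11152114049508555
origins
[ 0.4596  0.2406 -0.0067] 0.8491693042046222 [0.4558 0.2454 0.    ] [0.4576 0.2374 0.    ]
[ 0.4575  0.1174 -0.0046] 0.7864699495542595 [ 0.4534  0.1213 -0.    ] [0.4592 0.118  0.    ]
[ 0.4605 -0.128  -0.0046] 0.9438350963452535 [ 0.4588 -0.1202  0.    ] [ 0.4583 -0.1285  0.    ]
[ 0.4577  0.2447 -0.0002] 0.7880143465005744 [0.4583 0.2452 0.    ] [0.4559 0.2433 0.    ]
[ 0.4619  0.1172 -0.0004] 1.1103977295064738 [ 0.4628  0.1182 -0.    ] [0.4593 0.1154 0.    ]
[ 0.4573 -0.1231  0.0016] 0.2752504004276375 [ 0.458  -0.1258  0.    ] [ 0.4579 -0.123   0.    ]
[ 0.4689 -0.2992  0.0023] 0.39911241203998316 [ 0.4698 -0.304   0.    ] [ 0.4698 -0.2995  0.    ]
```

View pics/top0.png

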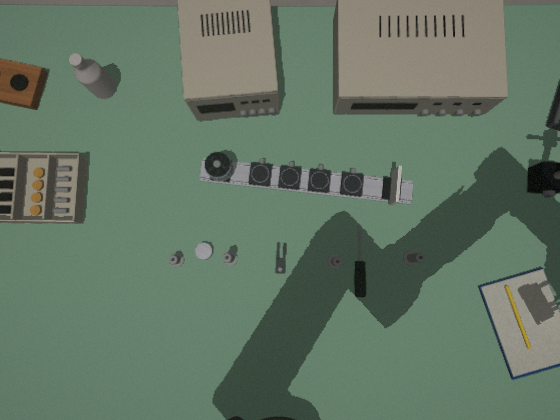

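Heights triangulate well (44, 71, 55.5 and 81 mm): a at y≈.244, c at .117, b at −.123, d at −.299. Next I refine xy with heights fixed and check that the two cameras agree.

```bash
python3 - <<'E'
from h import *
sp=lambda c:np.array(c)/2.5+[150,120]-.3
tp=lambda c:np.array(c)/2.8+[150,130]-.32
np.set_printoptions(precision=4,suppress=True)
for s,t in [((182,222),(309,122)),((249,187),(391,132)),((308,158),(474,140)),((366,129),(567,151))]:
    print("carr",onz("side",sp(s),.028)[:2],onz("top",tp(t),.028)[:2])
for s,t,h in zip([(208,458),(530,169),(339,298),(614,61)],[(60,364),(520,369),(213,355),(758,357)],[.042,.056,.070,.084]):
    print("post",onz("side",sp(s),h)[:2],onz("top",tp(t),h)[:2])
# network masks: foot fit by rendered outline vs mask (top)
for n in("side","top"):
    snapshot(n)
    for th,h in(("carrier_1",.012),("post_a",0)):
        for d in landmark_of(n,th):
            if d["p"]>.4: print(n,th,round(d["p"],2),onz(n,d["uv"],h)[:2])
# instruments' near bottom edge
print(onz("top",(275,118),0),onz("top",(336,113),0))
E
```

```text
carr [0.6544 0.0559] [0.6579 0.0502]
carr [ 0.6478 -0.0148] [ 0.6501 -0.018 ]
carr [ 0.6393 -0.0814] [ 0.6441 -0.0866]
carr [ 0.6308 -0.1543] [ 0.6357 -0.163 ]
post [0.4573 0.2431] [0.4553 0.2448]
post [ 0.4558 -0.1203] [ 0.4566 -0.1208]
post [0.4631 0.1163] [0.4636 0.1184]
post [ 0.4649 -0.2902] [ 0.4682 -0.2968]
side carrier_1 0.95 [ 0.6465 -0.0798]
side carrier_1 0.79 [0.6637 0.0469]
side carrier_1 0.74 [ 0.6586 -0.0234]
side carrier_1 0.68 [ 0.6424 -0.1756]
side carrier_1 0.49 [0.4506 0.1333]
side post_a 0.97 [0.4525 0.1267]
side post_a 0.9 [ 0.4654 -0.2875]
side post_a 0.89 [ 0.4491 -0.1246]
side post_a 0.62 [0.4566 0.2453]
top carrier_1 0.96 [0.6599 0.0574]
top carrier_1 0.61 [ 0.631  -0.1733]
top carrier_1 0.55 [ 0.6494 -0.0858]
top post_a 0.65 [0.4626 0.2402]
top post_a 0.62 [0.4615 0.1228]
top post_a 0.5 [ 0.4688 -0.2997]
top post_a 0.49 [ 0.4662 -0.1214]
[0.8009 0.0183 0.    ] [ 0.8144 -0.1294  0.    ]
```

```bash
python3 -m inch '-0.944 0.663 0.185 0 0 -0.3187; -0.944 0.663 0.185 0 0 -0.3187; -0.944 0.663 0.185 0 0 -0.3187; -0.944 0.663 0.185 0 0 -0.3187; -0.944 0.663 0.185 0 0 -0.3187; -0.944 0.663 0.185 0 0 -0.3187; -0.944 0.663 0.185 0 0 -0.3187; -0.944 0.663 0.185 0 0 -0.3187; -0.944 0.663 0.185 0 0 -0.3187; -0.944 0.663 0.185 0 0 -0.3187' -1
python3 -m inch '0 0 0 0 0 0; 0 0 0 0 0 0;0 0 0 0 0 0;0 0 0 0 0 0'
cat >> h.py <<'E'
def go(x,y,z):
    o=get_obs(); r=np.radians(o["orientation"]); c,s=np.cos(r[2]),np.sin(r[2])
    from scipy.spatial.transform import Rotation as Q
    R=Q.from_euler("xyz",o["orientation"],degrees=True).as_matrix()
    print(np.round(R.T@(np.array([x,y,z])-o["tool_pos"])/.3,4),"at",np.round(o["tool_pos"],4),np.round(o["orientation"],2),np.round(o["force"],1))
E
python3 -c "
from h import *
go(.467,-.297,.026)"
```

```text
clock: 2.03
tool_pos: [0.4686, -0.2946, 0.1707]
orientation: [180.0, 0.0, -95.6]
force: [-0.6, -1.0, 0.1]
opening: 0.0876
gripper_force: 0.0
clock: 2.37
tool_pos: [0.4667, -0.2986, 0.1712]
orientation: [-180.0, -0.0, -96.0]
force: [-0.0, 0.5, -0.2]
opening: 0.088
gripper_force: 0.0
[-5.50e-03 -2.00e-04  4.84e-01] at [ 0.4667 -0.2986  0.1712] [-1.7999e+02 -1.0000e-02 -9.5980e+01] [-0.   0.5 -0.2]
```

```bash
python3 -m inch '-0.003 0 0.1 0 0 0; -0.003 0 0.2 0 0 0;-0.003 0 0.25 0 0 0;-0.003 0 0.25 0 0 0'
python3 -c "
from h import *
a=snapshot('side')[90:230,310:480];b=snapshot('top')[200:300,350:480]
f=lambda i:cv2.resize(i[:,:,::-1],(390,390*i.shape[0]//i.shape[1]),interpolation=2)
a,b=f(a),f(b);h=max(len(a),len(b));p=lambda i:cv2.copyMakeBorder(i,0,h-len(i),0,0,0)
cv2.imwrite('pics/d1.png',np.hstack([p(a),p(b)]))
go(.467,-.297,.026)"
```

```text
clock: 2.7
tool_pos: [0.4644, -0.2968, 0.0926]
orientation: [179.7, 0.1, -96.0]
force: [-0.2, 0.7, 0.4]
opening: 0.0875
gripper_force: 0.0
[-2.10e-03 -2.00e-04  2.34e-01] at [ 0.4669 -0.2976  0.0962] [ 1.7995e+02 -2.0000e-02 -9.5940e+01] [ 0.7 -0.8  0.5]
```

View pics/d1.png

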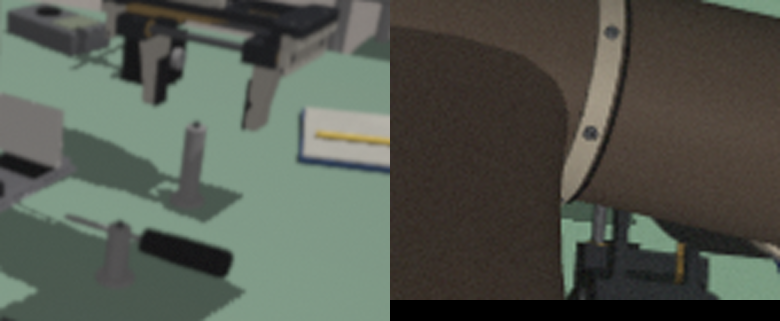

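```bash
python3 -c "
from h import *
o=get_obs()['tool_pos']
d=np.array([.995,-.103,0])*.048
for P in (o,o+d,o-d,[.467,-.297,.084],[.467,-.297,0],[.465,-.302,.084]): print((proj('side',P)-[310,90])*390/170)
"
```

```text
[[198.37581747 109.00487433]]
[[153.83460627  97.25946895]]
[[245.7293755  121.51149861]]
[[196.47807874 121.37049614]]
[[186.19282738 200.85480586]]
[[200.60560413 120.16018989]]
```

The fingertips straddle the post and match the projection: tips at (154,97) and (250,125), stud at (195,123). I'll descend, grip and lift.

```bash
python3 -m inch '-0.002 0 0.08 0 0 0; -0.002 0 0.16 0 0 0;-0.002 0 0.22 0 0 0;-0.002 0 0.234 0 0 0;-0.002 0 0.234 0 0 0;-0.002 0 0.234 0 0 0'
python3 -m inch '0 0 0 0 0 0; 0 0 0 0 0 0;0 0 0 0 0 0;0 0 0 0 0 0;0 0 0 0 0 0;0 0 0 0 0 0;0 0 0 0 0 0;0 0 0 0 0 0;0 0 0 0 0 0;0 0 0 0 0 0' 1
python3 -m inch '0 0 0 0 0 0; 0 0 0 0 0 0;0 0 0 0 0 0;0 0 0 0 0 0'
```

```text
clock: 3.3
tool_pos: [0.4684, -0.2968, 0.0274]
orientation: [-179.9, -0.0, -95.9]
force: [0.3, 0.1, 0.8]
opening: 0.0871
gripper_force: 0.0
clock: 4.13
tool_pos: [0.4672, -0.2962, 0.0258]
orientation: [180.0, -0.0, -95.9]
force: [-0.0, 0.1, 0.5]
opening: 0.0265
gripper_force: 0.0
clock: 4.47
tool_pos: [0.4675, -0.2963, 0.0259]
orientation: [-180.0, -0.0, -95.9]
force: [0.0, -0.5, -0.8]
opening: 0.0196
gripper_force: 30.0
```

```bash
python3 -m inch '0 0 -0.03 0 0 0; 0 0 -0.12 0 0 0;0 0 -0.22 0 0 0;0 0 -0.32 0 0 0;0 0 -0.4 0 0 0;0 0 -0.413 0 0 0;0 0 -0.413 0 0 0;0 0 -0.413 0 0 0'
python3 -c "
from h import *
go(.6355,-.162,.075)"
```

```text
clock: 5.13
tool_pos: [0.4666, -0.2959, 0.1495]
orientation: [180.0, 0.0, -95.9]
force: [0.0, 0.2, -2.7]
opening: 0.0193
gripper_force: 30.0
[-0.5018 -0.5142  0.2484] at [ 0.4666 -0.2959  0.1495] [ 1.7998e+02  4.0000e-02 -9.5910e+01] [ 0.   0.2 -2.7]
```

```bash
python3 -m inch '-0.1 -0.1 0 0 0 0; -0.2 -0.205 0 0 0 0;-0.3 -0.307 0 0 0 0;-0.4 -0.41 0 0 0 0;-0.47 -0.48 0 0 0 0;-0.5 -0.514 0 0 0 0;-0.502 -0.514 0.1 0 0 0;-0.502 -0.514 0.2 0 0 0;-0.502 -0.514 0.248 0 0 0;-0.502 -0.514 0.248 0 0 0'
python3 -m inch '0 0 0 0 0 0;0 0 0 0 0 0;0 0 0 0 0 0'
python3 -c "
from h import *
a=snapshot('side')[90:230,250:420];b=snapshot('top')[130:230,300:430]
f=lambda i:cv2.resize(i[:,:,::-1],(390,390*i.shape[0]//i.shape[1]),interpolation=2)
a,b=f(a),f(b);h=max(len(a),len(b));p=lambda i:cv2.copyMakeBorder(i,0,h-len(i),0,0,0)
cv2.imwrite('pics/d2.png',np.hstack([p(a),p(b)]))
go(.6355,-.162,.054)
print((proj('side',[.6355,-.162,.028])-[250,90])*390/170)"
```

```text
clock: 5.97
tool_pos: [0.6318, -0.1619, 0.069]
orientation: [179.4, -0.0, -95.9]
force: [0.1, 0.1, -3.0]
opening: 0.0195
gripper_force: 30.0
clock: 6.22
tool_pos: [0.6369, -0.1625, 0.0767]
orientation: [-179.9, -0.0, -95.9]
force: [0.1, 0.6, -1.8]
opening: 0.0194
gripper_force: 30.0
[-0.0008  0.0048  0.076 ] at [ 0.6368 -0.1624  0.0768] [-1.7987e+02  1.0000e-02 -9.5900e+01] [ 0.6 -0.3 -2.6]
[[106.25486942 182.44336167]]
```

View pics/d2.png

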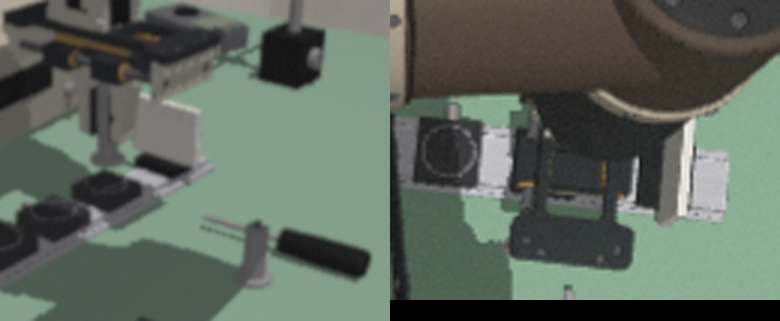

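```bash
python3 -m inch '0 0.004 0.02 0 0 0;0 0.004 0.04 0 0 0;0 0.004 0.05 0 0 0;0 0.004 0.056 0 0 0;0 0.004 0.056 0 0 0;0 0.004 0.056 0 0 0'
python3 -c "
from h import *
a=snapshot('side')[130:200,260:345]
cv2.imwrite('pics/d3.png',cv2.resize(a[:,:,::-1],None,fx=8,fy=8,interpolation=2))
go(.6355,-.162,.054)
o=get_obs()['tool_pos']
for P in ([.6355,-.162,.028],o-[0,0,.026],o-[0,0,.021]):print((proj('side',P)-[260,130])*8)"
```

```text
clock: 6.82
tool_pos: [0.6349, -0.1621, 0.0583]
orientation: [180.0, -0.0, -95.9]
force: [-0.2, -0.6, -1.8]
opening: 0.0196
gripper_force: 30.0
[-0.0005 -0.0015  0.0151] at [ 0.635  -0.1621  0.0585] [ 1.800e+02 -1.000e-02 -9.588e+01] [ 0.8  0.4 -1.4]
[[290.52980105 316.21274837]]
[[292.16632926 301.69703253]]
[[292.18018796 285.28813876]]
```

View pics/d3.png

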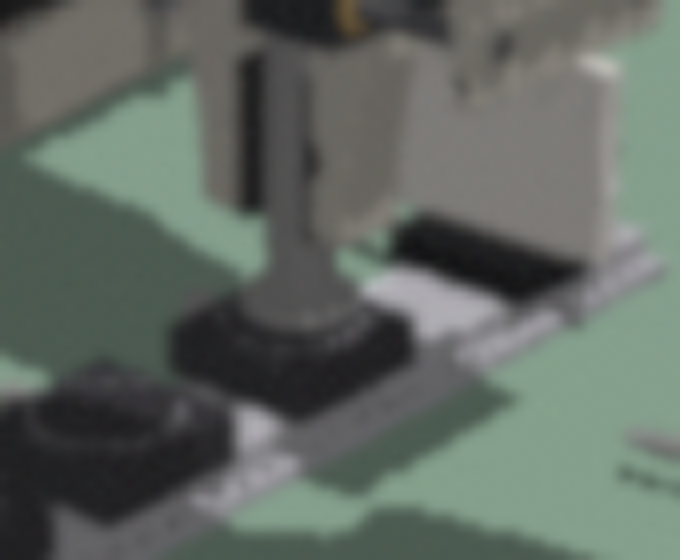

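In the side view the foot is centred at about (300,308→323 after lowering) against a carrier-top centre of about (292,324), so it is about 1.5 mm off. I'll correct that and lower gently.

```bash
python3 -m inch '-0.002 -0.003 0.003 0 0 0;-0.004 -0.004 0.006 0 0 0;-0.004 -0.004 0.009 0 0 0;-0.004 -0.004 0.011 0 0 0;-0.004 -0.004 0.012 0 0 0;-0.004 -0.004 0.013 0 0 0;-0.004 -0.004 0.013 0 0 0;-0.004 -0.004 0.013 0 0 0'
python3 -m inch '0 0 0.001 0 0 0;0 0 0.001 0 0 0;0 0 0.001 0 0 0'
python3 -m inch '0 0 0.001 0 0 0;0 0 0.001 0 0 0;0 0 0.001 0 0 0'
```

```text
clock: 7.53
tool_pos: [0.6362, -0.161, 0.0547]
orientation: [180.0, 0.0, -95.9]
force: [0.0, -0.1, -2.3]
opening: 0.0193
gripper_force: 30.0
clock: 7.78
tool_pos: [0.6362, -0.161, 0.0544]
orientation: [180.0, -0.0, -95.9]
force: [-1.3, 0.1, -1.2]
opening: 0.0193
gripper_force: 30.0
clock: 8.03
tool_pos: [0.6362, -0.1611, 0.054]
orientation: [180.0, 0.0, -95.9]
force: [0.2, 0.4, -2.0]
opening: 0.0194
gripper_force: 30.0
```

```bash
for i in 1 2; do python3 -m inch '0 0 0.001 0 0 0;0 0 0.001 0 0 0;0 0 0.001 0 0 0' | grep -E "tool_pos|^force"; done
```

```text
tool_pos: [0.6363, -0.1611, 0.0539]
force: [-0.3, -0.4, 0.6]
tool_pos: [0.6363, -0.1611, 0.054]
force: [-2.9, 1.3, 4.9]
```

```bash
python3 -m inch '0 0 0 0 0 0;0 0 0 0 0 0;0 0 0 0 0 0;0 0 0 0 0 0;0 0 0 0 0 0;0 0 0 0 0 0;0 0 0 0 0 0;0 0 0 0 0 0' -1
python3 -m inch '0 0 -0.03 0 0 0;0 0 -0.1 0 0 0;0 0 -0.2 0 0 0;0 0 -0.3 0 0 0;0 0 -0.37 0 0 0;0 0 -0.37 0 0 0;0 0 -0.37 0 0 0' 
python3 -c "
from h import *
a=snapshot('side')[130:200,260:345]
cv2.imwrite('pics/d4.png',cv2.resize(a[:,:,::-1],None,fx=7,fy=7,interpolation=2))
go(.4625,.117,.165)"
```

```text
clock: 9.2
tool_pos: [0.6363, -0.161, 0.0534]
orientation: [180.0, -0.0, -95.9]
force: [1.3, 0.3, -0.7]
opening: 0.067
gripper_force: 0.0
clock: 9.78
tool_pos: [0.6372, -0.161, 0.167]
orientation: [-179.8, 0.0, -95.9]
force: [0.1, 0.1, -0.6]
opening: 0.0876
gripper_force: 0.0
[-8.620e-01  6.714e-01  7.000e-04] at [ 0.6363 -0.1609  0.1654] [-1.7992e+02  3.0000e-02 -9.5900e+01] [-0.9 -0.8 -0.8]
```

View pics/d4.png

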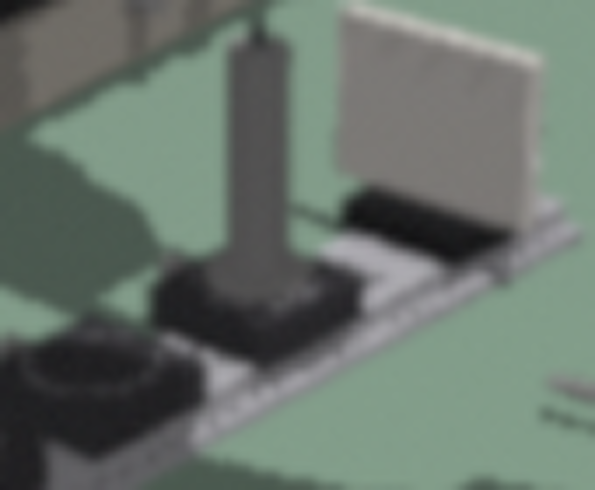

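Post d stands centred: foot about (258,290), carrier from 153 to 360. Next is post c.

```bash
python3 -m inch '-0.1 0.078 0 0 0 0;-0.2 0.156 0 0 0 0;-0.3 0.234 0 0 0 0;-0.4 0.31 0 0 0 0;-0.5 0.39 0 0 0 0;-0.6 0.467 0 0 0 0;-0.7 0.545 0 0 0 0;-0.79 0.615 0 0 0 0;-0.84 0.655 0 0 0 0;-0.862 0.671 0 0 0 0'
python3 -m inch '0 0 0.1 0 0 0;0 0 0.2 0 0 0;0 0 0.24 0 0 0;0 0 0.24 0 0 0;0 0 0.24 0 0 0'
python3 -c "
from h import *
a=snapshot('side')[180:300,240:340]
cv2.imwrite('pics/c1.png',cv2.resize(a[:,:,::-1],None,fx=5,fy=5,interpolation=2))
go(.4625,.117,.021)
o=get_obs()['tool_pos']
d=np.array([.995,-.103,0])*.048
for P in (o,o+d,o-d,[.4625,.117,.07]): print((proj('side',P)-[240,180])*5)"
```

```text
clock: 10.67
tool_pos: [0.4606, 0.1183, 0.1639]
orientation: [179.9, -0.0, -95.8]
force: [-0.6, -0.7, 0.3]
opening: 0.0876
gripper_force: 0.0
clock: 11.08
tool_pos: [0.4623, 0.1161, 0.0918]
orientation: [179.9, -0.1, -95.9]
force: [0.2, 0.2, 1.0]
opening: 0.0874
gripper_force: 0.0
[-0.0014  0.0017  0.2389] at [0.463  0.1166 0.0927] [ 1.7999e+02 -4.0000e-02 -9.5890e+01] [-0.4 -0.   0.7]
[[225.36858331 231.98395316]]
[[109.48958617 175.8602475 ]]
[[352.289053   293.44344188]]
[[226.82415068 296.20663058]]
```

View pics/c1.png

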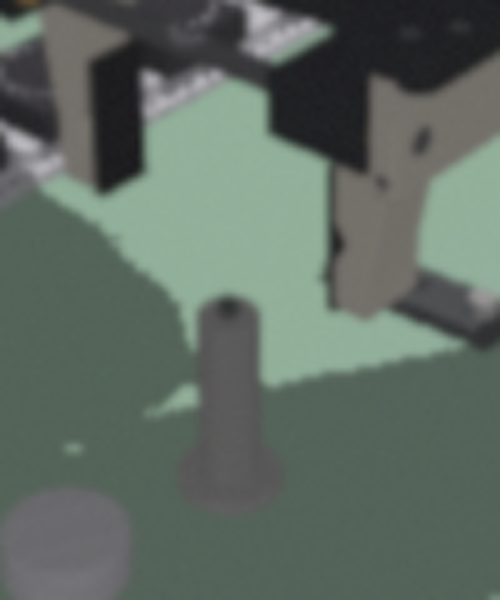

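The fingers straddle post c: stud at (229,300), predicted (227,296). I'll grip and lift.

```bash
python3 -m inch '0 0 0.08 0 0 0; 0 0 0.16 0 0 0;0 0 0.22 0 0 0;0 0 0.239 0 0 0;0 0 0.239 0 0 0;0 0 0.239 0 0 0'
python3 -m inch '0 0 0 0 0 0; 0 0 0 0 0 0;0 0 0 0 0 0;0 0 0 0 0 0;0 0 0 0 0 0;0 0 0 0 0 0;0 0 0 0 0 0;0 0 0 0 0 0;0 0 0 0 0 0;0 0 0 0 0 0' 1
python3 -m inch '0 0 0 0 0 0; 0 0 0 0 0 0;0 0 0 0 0 0;0 0 0 0 0 0'
python3 -m inch '0 0 -0.03 0 0 0; 0 0 -0.12 0 0 0;0 0 -0.22 0 0 0;0 0 -0.32 0 0 0;0 0 -0.4 0 0 0;0 0 -0.433 0 0 0;0 0 -0.433 0 0 0;0 0 -0.433 0 0 0'
python3 -c "
from h import *
go(.644,-.0855,.07)"
```

```text
clock: 11.63
tool_pos: [0.4634, 0.1172, 0.0218]
orientation: [-179.9, 0.0, -95.9]
force: [0.1, -0.1, 0.3]
opening: 0.0877
gripper_force: 0.0
clock: 12.47
tool_pos: [0.4625, 0.1169, 0.0207]
orientation: [180.0, -0.0, -95.9]
force: [0.5, -0.1, -0.0]
opening: 0.0267
gripper_force: 0.0
clock: 12.8
tool_pos: [0.4625, 0.1168, 0.0207]
orientation: [180.0, -0.0, -95.9]
force: [-0.0, -0.1, -1.2]
opening: 0.0197
gripper_force: 30.0
clock: 13.47
tool_pos: [0.4621, 0.1168, 0.1504]
orientation: [180.0, 0.0, -95.9]
force: [0.0, -0.4, -1.9]
opening: 0.0195
gripper_force: 30.0
[ 0.6084 -0.6727  0.2675] at [0.4621 0.1168 0.1504] [ 1.7999e+02  4.0000e-02 -9.5910e+01] [ 0.  -0.4 -1.9]
```

```bash
python3 -m inch '0.09 -0.1 0 0 0 0;0.18 -0.2 0 0 0 0;0.27 -0.3 0 0 0 0;0.36 -0.4 0 0 0 0;0.45 -0.5 0 0 0 0;0.54 -0.6 0 0 0 0;0.59 -0.65 0 0 0 0;0.608 -0.673 0 0 0 0;0.608 -0.673 0.05 0 0 0;0.608 -0.673 0.15 0 0 0'
python3 -m inch '0 0 0.1 0 0 0;0 0 0.15 0 0 0;0 0 0.17 0 0 0;0 0 0.17 0 0 0;0 0 0.17 0 0 0'
python3 -c "
from h import *
a=snapshot('side')[140:210,235:320]
cv2.imwrite('pics/c2.png',cv2.resize(a[:,:,::-1],None,fx=8,fy=8,interpolation=2))
go(.644,-.0855,.05)
o=get_obs()['tool_pos']
for P in ([.644,-.0855,.028],o-[0,0,.0207]):print((proj('side',P)-[235,140])*8)"
```

```text
clock: 14.3
tool_pos: [0.6462, -0.0859, 0.1061]
orientation: [-179.8, 0.0, -95.9]
force: [0.7, -0.5, -2.3]
opening: 0.0191
gripper_force: 30.0
clock: 14.72
tool_pos: [0.6445, -0.0851, 0.0543]
orientation: [179.9, -0.0, -95.9]
force: [0.6, -0.3, -2.6]
opening: 0.0194
gripper_force: 30.0
[0.002  0.004  0.0178] at [ 0.6452 -0.085   0.0553] [-179.95   -0.    -95.85] [ 0.3 -0.1 -1.6]
[[298.73039456 332.59643335]]
[[293.16074412 309.55863992]]
```

View pics/c2.png

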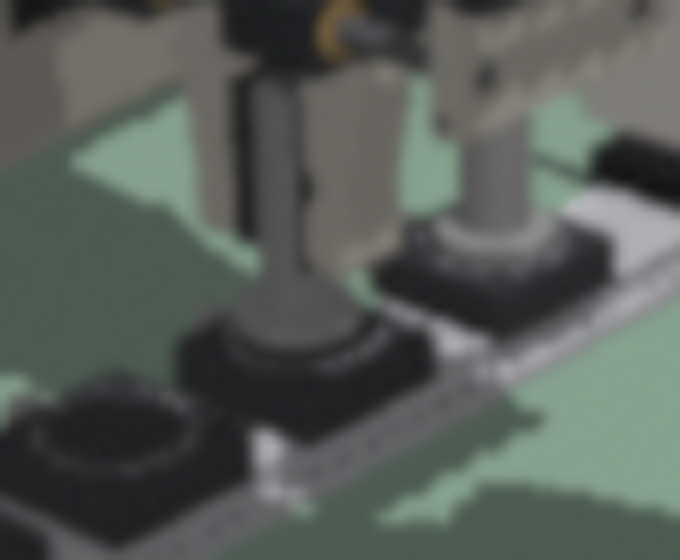

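Foot centre is about (297,323) with the carrier centre at 305. The arm was still settling 1 mm past its target, so I keep the commanded target and lower.

```bash
python3 -m inch '0.001 0.001 0.004 0 0 0;0.001 0.001 0.007 0 0 0;0.001 0.001 0.01 0 0 0;0.001 0.001 0.012 0 0 0;0.001 0.001 0.014 0 0 0;0.001 0.001 0.014 0 0 0;0.001 0.001 0.014 0 0 0' | grep -E "tool_pos|^force"; for i in 1 2 3 ; do python3 -m inch '0 0 0.001 0 0 0;0 0 0.001 0 0 0;0 0 0.001 0 0 0' | grep -E "tool_pos|^force"; done
```

```text
tool_pos: [0.6443, -0.0856, 0.0505]
force: [0.1, 0.9, -1.9]
tool_pos: [0.6443, -0.0856, 0.0501]
force: [0.4, -0.2, -1.9]
tool_pos: [0.6443, -0.0856, 0.0498]
force: [-0.4, 0.2, -2.0]
tool_pos: [0.6443, -0.0855, 0.0495]
force: [-0.6, 0.4, -0.7]
```

```bash
for i in 1 2 3 ; do python3 -m inch '0 0 0.001 0 0 0;0 0 0.001 0 0 0;0 0 0.001 0 0 0' | grep -E "tool_pos|^force"; done
```

```text
tool_pos: [0.6443, -0.0856, 0.0493]
force: [0.9, -0.7, -2.2]
tool_pos: [0.6443, -0.0856, 0.049]
force: [0.2, 0.6, -2.6]
tool_pos: [0.6444, -0.0856, 0.0488]
force: [-0.6, -0.1, -0.6]
```

```bash
for i in 1 2 ; do python3 -m inch '0 0 0.001 0 0 0;0 0 0.001 0 0 0;0 0 0.001 0 0 0' | grep -E "tool_pos|^force"; done
```

```text
tool_pos: [0.6444, -0.0856, 0.0487]
force: [-1.6, 0.4, 3.5]
tool_pos: [0.6444, -0.0856, 0.0487]
force: [-3.1, 1.2, 6.5]
```

```bash
python3 -m inch '0 0 0 0 0 0;0 0 0 0 0 0;0 0 0 0 0 0;0 0 0 0 0 0;0 0 0 0 0 0;0 0 0 0 0 0;0 0 0 0 0 0;0 0 0 0 0 0' -1
python3 -m inch '0 0 -0.03 0 0 0;0 0 -0.1 0 0 0;0 0 -0.2 0 0 0;0 0 -0.3 0 0 0;0 0 -0.37 0 0 0;0 0 -0.37 0 0 0;0 0 -0.37 0 0 0' 
python3 -c "
from h import *
go(.457,-.121,.085)"
```

```text
clock: 18.02
tool_pos: [0.6443, -0.0856, 0.048]
orientation: [180.0, 0.0, -95.9]
force: [-0.1, -0.2, 0.1]
opening: 0.0672
gripper_force: 0.0
clock: 18.6
tool_pos: [0.6453, -0.0854, 0.1616]
orientation: [-179.8, 0.1, -95.9]
force: [-0.4, -0.4, -0.0]
opening: 0.0875
gripper_force: 0.0
[0.1825 0.6132 0.2527] at [ 0.6453 -0.0854  0.1616] [-1.7977e+02  6.0000e-02 -9.5880e+01] [-0.4 -0.4 -0. ]
```

```bash
python3 -m inch '0.036 0.12 0 0 0 0;0.072 0.24 0 0 0 0;0.108 0.36 0 0 0 0;0.144 0.48 0 0 0 0;0.17 0.57 0 0 0 0;0.182 0.609 0 0 0 0;0.182 0.609 0.1 0 0 0;0.182 0.609 0.2 0 0 0;0.182 0.609 0.249 0 0 0;0.182 0.609 0.249 0 0 0'
python3 -m inch '0 0 0 0 0 0;0 0 0 0 0 0;0 0 0 0 0 0'
python3 -c "
from h import *
a=snapshot('side')[130:230,240:410]
cv2.imwrite('pics/b1.png',cv2.resize(a[:,:,::-1],None,fx=4.5,fy=4.5,interpolation=2))
go(.457,-.121,.014)
o=get_obs()['tool_pos']
d=np.array([.995,-.103,0])*.048
for P in (o,o+d,o-d,[.457,-.121,.056]): print((proj('side',P)-[240,130])*4.5)"
```

```text
clock: 19.43
tool_pos: [0.4544, -0.1213, 0.0811]
orientation: [179.6, -0.1, -95.9]
force: [-0.5, 0.7, -0.8]
opening: 0.0874
gripper_force: 0.0
clock: 19.68
tool_pos: [0.4581, -0.121, 0.0854]
orientation: [-179.9, 0.0, -95.9]
force: [-0.2, -0.4, 0.4]
opening: 0.0879
gripper_force: 0.0
[0.0003 0.0036 0.2381] at [ 0.4579 -0.121   0.0854] [-1.7989e+02  2.0000e-02 -9.5880e+01] [-0.7 -0.6  0.3]
[[549.44847533 193.12046774]]
[[454.325433   161.17352926]]
[[651.57934223 227.45049047]]
[[545.8048134  256.41454402]]
```

View pics/b1.png

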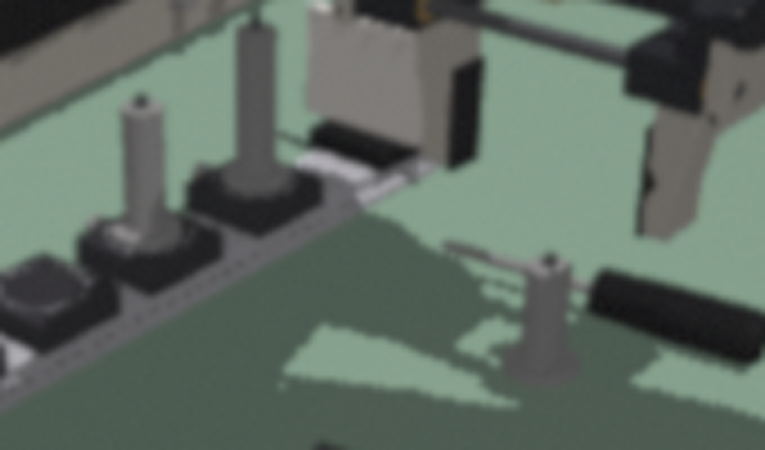

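Posts c and d stand centred on their carriers. Stud b is at (549,258), predicted (546,256). I'll grip b.

```bash
python3 -m inch '0 0.001 0.08 0 0 0; 0 0.001 0.16 0 0 0;0 0.001 0.22 0 0 0;0 0.001 0.237 0 0 0;0 0.001 0.237 0 0 0;0 0.001 0.237 0 0 0'
python3 -m inch '0 0 0 0 0 0; 0 0 0 0 0 0;0 0 0 0 0 0;0 0 0 0 0 0;0 0 0 0 0 0;0 0 0 0 0 0;0 0 0 0 0 0;0 0 0 0 0 0;0 0 0 0 0 0;0 0 0 0 0 0' 1
python3 -m inch '0 0 0 0 0 0; 0 0 0 0 0 0;0 0 0 0 0 0;0 0 0 0 0 0'
python3 -m inch '0 0 -0.03 0 0 0; 0 0 -0.12 0 0 0;0 0 -0.22 0 0 0;0 0 -0.32 0 0 0;0 0 -0.4 0 0 0;0 0 -0.433 0 0 0;0 0 -0.433 0 0 0;0 0 -0.433 0 0 0'
python3 -c "
from h import *
go(.651,-.017,.047)"
```

```text
clock: 20.23
tool_pos: [0.4574, -0.1211, 0.0141]
orientation: [-180.0, -0.0, -95.9]
force: [0.3, 0.2, 0.6]
opening: 0.0875
gripper_force: 0.0
clock: 21.07
tool_pos: [0.4566, -0.1211, 0.0132]
orientation: [180.0, -0.0, -95.9]
force: [0.4, -0.0, 0.4]
opening: 0.0266
gripper_force: 0.0
clock: 21.4
tool_pos: [0.4568, -0.1211, 0.0133]
orientation: [-180.0, 0.0, -95.9]
force: [0.9, 0.2, -0.8]
opening: 0.0196
gripper_force: 30.0
clock: 22.07
tool_pos: [0.4563, -0.121, 0.1432]
orientation: [-180.0, 0.0, -95.9]
force: [-1.1, -0.2, -1.4]
opening: 0.0195
gripper_force: 30.0
[-0.4114 -0.6096  0.3211] at [ 0.4563 -0.121   0.1432] [-1.7997e+02  4.0000e-02 -9.5910e+01] [-1.1 -0.2 -1.4]
```

```bash
python3 -m inch '-0.08 -0.12 0 0 0 0;-0.16 -0.24 0 0 0 0;-0.24 -0.36 0 0 0 0;-0.32 -0.48 0 0 0 0;-0.38 -0.57 0 0 0 0;-0.411 -0.61 0 0 0 0;-0.411 -0.61 0 0 0 0;-0.411 -0.61 0.1 0 0 0;-0.411 -0.61 0.2 0 0 0;-0.411 -0.61 0.28 0 0 0'
python3 -m inch '0 0 0.03 0 0 0;0 0 0.04 0 0 0;0 0 0.04 0 0 0;0 0 0.04 0 0 0;0 0 0.04 0 0 0'
python3 -c "
from h import *
a=snapshot('side')[150:220,210:295]
cv2.imwrite('pics/b2.png',cv2.resize(a[:,:,::-1],None,fx=8,fy=8,interpolation=2))
go(.651,-.017,.0425)
o=get_obs()['tool_pos']
for P in ([.651,-.017,.028],o-[0,0,.0133]):print((proj('side',P)-[210,150])*8)"
```

```text
clock: 22.9
tool_pos: [0.6489, -0.0176, 0.0551]
orientation: [179.7, -0.0, -95.9]
force: [-0.7, 0.0, -1.7]
opening: 0.0194
gripper_force: 30.0
clock: 23.32
tool_pos: [0.6524, -0.0171, 0.0488]
orientation: [-179.9, 0.0, -95.9]
force: [-0.5, 0.6, -0.8]
opening: 0.019
gripper_force: 30.0
[0.0002 0.0045 0.0211] at [ 0.6523 -0.0171  0.0488] [-1.7986e+02  4.0000e-02 -9.5880e+01] [ 0.6 -0.4 -0.9]
[[310.26803746 348.94176945]]
[[304.6316853  320.98382099]]
```

View pics/b2.png

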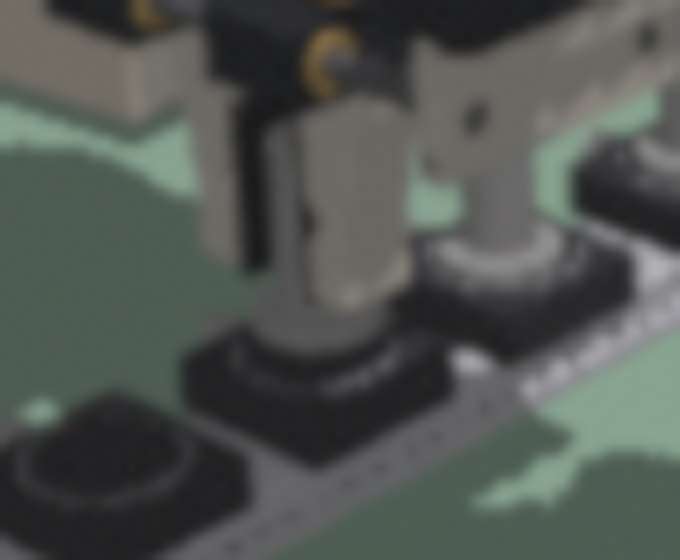

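Foot centre is about 319 and carrier centre about 317, but settling will move the foot about 5 px right, so I compensate by about 1 mm and lower.

```bash
python3 -m inch '-0.002 -0.003 0.004 0 0 0;-0.002 -0.003 0.007 0 0 0;-0.002 -0.003 0.01 0 0 0;-0.002 -0.003 0.012 0 0 0;-0.002 -0.003 0.014 0 0 0;-0.002 -0.003 0.016 0 0 0;-0.002 -0.003 0.016 0 0 0;-0.002 -0.003 0.016 0 0 0' | grep -E "tool_pos|^force"; for i in 1 2 3 ; do python3 -m inch '0 0 0.001 0 0 0;0 0 0.001 0 0 0;0 0 0.001 0 0 0' | grep -E "tool_pos|^force"; done
```

```text
tool_pos: [0.6523, -0.0167, 0.0423]
force: [-0.1, 0.1, -2.3]
tool_pos: [0.6523, -0.0167, 0.0421]
force: [0.7, 0.7, -1.7]
tool_pos: [0.6523, -0.0167, 0.0417]
force: [0.9, -0.6, -0.8]
tool_pos: [0.6523, -0.0167, 0.0415]
force: [-1.1, -0.8, -2.1]
```

```bash
for i in 1 2 ; do python3 -m inch '0 0 0.001 0 0 0;0 0 0.001 0 0 0;0 0 0.001 0 0 0' | grep -E "tool_pos|^force"; done
```

```text
tool_pos: [0.6524, -0.0168, 0.0413]
force: [-1.3, -0.7, 0.7]
tool_pos: [0.6524, -0.0167, 0.0413]
force: [-1.8, 0.1, 5.1]
```

```bash
python3 -m inch '0 0 0 0 0 0;0 0 0 0 0 0;0 0 0 0 0 0;0 0 0 0 0 0;0 0 0 0 0 0;0 0 0 0 0 0;0 0 0 0 0 0;0 0 0 0 0 0' -1
python3 -m inch '0 0 -0.03 0 0 0;0 0 -0.1 0 0 0;0 0 -0.2 0 0 0;0 0 -0.3 0 0 0;0 0 -0.37 0 0 0;0 0 -0.37 0 0 0;0 0 -0.37 0 0 0' 
python3 -m inch '-0.08 0.074 0 0 0 0;-0.16 0.148 0 0 0 0;-0.25 0.23 0 0 0 0;-0.34 0.315 0 0 0 0;-0.43 0.4 0 0 0 0;-0.52 0.483 0 0 0 0;-0.61 0.567 0 0 0 0;-0.7 0.65 0 0 0 0;-0.77 0.715 0 0 0 0;-0.797 0.741 0 0 0 0'
python3 -m inch '0 0 0.1 0 0 0;0 0 0.2 0 0 0;0 0 0.24 0 0 0;0 0 0.24 0 0 0;0 0 0.24 0 0 0'
python3 -c "
from h import *
a=snapshot('side')[160:350,190:330]
cv2.imwrite('pics/a1.png',cv2.resize(a[:,:,::-1],None,fx=3.1,fy=3.1,interpolation=2))
go(.456,.244,.008)
o=get_obs()['tool_pos']
for P in (o,[.456,.244,.042]): print((proj('side',P)-[190,160])*3.1)"
```

```text
clock: 25.95
tool_pos: [0.6524, -0.0167, 0.0408]
orientation: [-180.0, 0.0, -95.9]
force: [0.4, -0.1, -1.3]
opening: 0.0669
gripper_force: 0.0
clock: 26.53
tool_pos: [0.6533, -0.0165, 0.1544]
orientation: [-179.8, 0.1, -95.9]
force: [-0.1, 0.6, -0.6]
opening: 0.0876
gripper_force: 0.0
clock: 27.37
tool_pos: [0.4535, 0.2459, 0.1515]
orientation: [180.0, -0.0, -95.8]
force: [-0.4, -0.1, 0.2]
opening: 0.0881
gripper_force: 0.0
clock: 27.78
tool_pos: [0.4554, 0.2432, 0.0792]
orientation: [179.9, -0.1, -95.9]
force: [0.4, -0.4, 0.5]
opening: 0.0877
gripper_force: 0.0
[-0.0006  0.0003  0.2406] at [0.4561 0.2438 0.0802] [-1.800e+02 -3.000e-02 -9.588e+01] [ 1.2 -0.9  0.2]
[[126.76301827 376.51297271]]
[[133.83175508 445.47400203]]
```

View pics/a1.png

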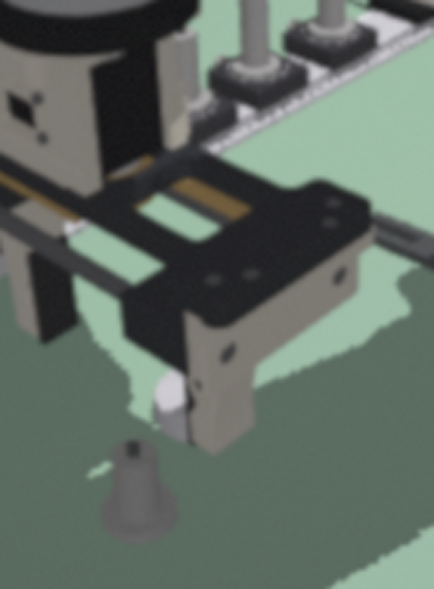

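Stud a is at (133,448), predicted (134,445), so it is aligned. I'll grip a, keeping the fingertips above the flange.

```bash
python3 -m inch '0 0 0.08 0 0 0; 0 0 0.16 0 0 0;0 0 0.215 0 0 0;0 0 0.234 0 0 0;0 0 0.234 0 0 0;0 0 0.234 0 0 0'
python3 -m inch '0 0 0 0 0 0; 0 0 0 0 0 0;0 0 0 0 0 0;0 0 0 0 0 0;0 0 0 0 0 0;0 0 0 0 0 0;0 0 0 0 0 0;0 0 0 0 0 0;0 0 0 0 0 0;0 0 0 0 0 0' 1
python3 -m inch '0 0 0 0 0 0; 0 0 0 0 0 0;0 0 0 0 0 0;0 0 0 0 0 0'
python3 -m inch '0 0 -0.03 0 0 0; 0 0 -0.12 0 0 0;0 0 -0.22 0 0 0;0 0 -0.32 0 0 0;0 0 -0.4 0 0 0;0 0 -0.433 0 0 0;0 0 -0.433 0 0 0;0 0 -0.433 0 0 0'
python3 -c "
from h import *
go(.6585,.0515,.043)"
```

```text
clock: 28.33
tool_pos: [0.4565, 0.2444, 0.0108]
orientation: [-179.9, 0.0, -95.9]
force: [0.7, -0.3, 1.1]
opening: 0.0878
gripper_force: 0.0
clock: 29.17
tool_pos: [0.4557, 0.2439, 0.0096]
orientation: [180.0, -0.0, -95.9]
force: [0.5, -0.0, -0.1]
opening: 0.0263
gripper_force: 0.0
clock: 29.5
tool_pos: [0.4558, 0.244, 0.0097]
orientation: [-180.0, 0.0, -95.9]
force: [-0.1, 0.5, -0.4]
opening: 0.0195
gripper_force: 30.0
clock: 30.17
tool_pos: [0.4554, 0.2438, 0.1396]
orientation: [180.0, 0.0, -95.9]
force: [-0.1, -0.4, -3.1]
opening: 0.0196
gripper_force: 30.0
[ 0.5681 -0.7395  0.3215] at [0.4554 0.2438 0.1396] [ 1.800e+02  4.000e-02 -9.591e+01] [-0.1 -0.4 -3.1]
```

```bash
python3 -m inch '0.08 -0.104 0 0 0 0;0.16 -0.208 0 0 0 0;0.24 -0.312 0 0 0 0;0.32 -0.417 0 0 0 0;0.4 -0.52 0 0 0 0;0.48 -0.625 0 0 0 0;0.54 -0.7 0 0 0 0;0.568 -0.74 0 0 0 0;0.568 -0.741 0.06 0 0 0;0.568 -0.741 0.16 0 0 0'
python3 -m inch '0 0 0.1 0 0 0;0 0 0.14 0 0 0;0 0 0.15 0 0 0;0 0 0.15 0 0 0;0 0 0.15 0 0 0;0 0 0.15 0 0 0'
python3 -c "
from h import *
a=snapshot('side')[160:230,185:270]
cv2.imwrite('pics/a2.png',cv2.resize(a[:,:,::-1],None,fx=8,fy=8,interpolation=2))
go(.6588,.0515,.0387)
o=get_obs()['tool_pos']
for P in ([.6588,.0515,.028],o-[0,0,.0097]):print((proj('side',P)-[185,160])*8)"
```

```text
clock: 31.0
tool_pos: [0.6612, 0.0508, 0.0918]
orientation: [-179.8, 0.0, -96.0]
force: [0.7, 0.8, -1.3]
opening: 0.0188
gripper_force: 30.0
clock: 31.5
tool_pos: [0.6605, 0.0522, 0.0484]
orientation: [-179.9, 0.1, -95.8]
force: [-0.2, 0.1, -1.1]
opening: 0.0196
gripper_force: 30.0
[0.0027 0.0054 0.0324] at [0.6605 0.0521 0.0484] [-1.7985e+02  6.0000e-02 -9.5860e+01] [ 0.9 -0.5 -0.4]
[[298.96659875 374.76311861]]
[[287.81151328 334.82334255]]
```

View pics/a2.png

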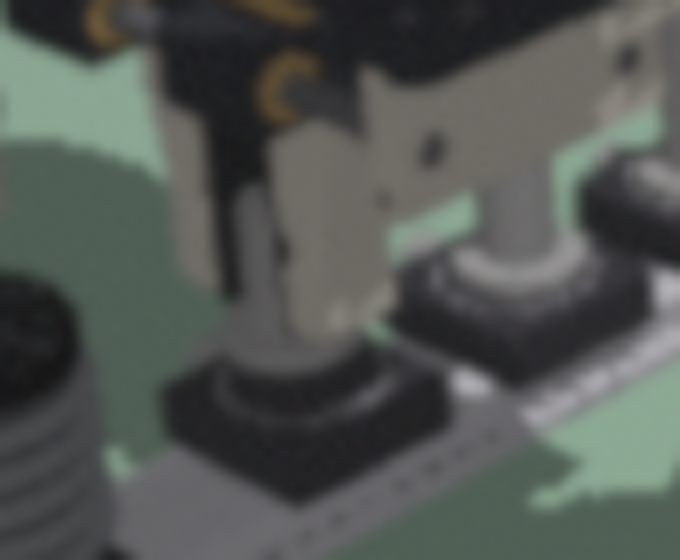

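Foot centre is 295 and the ring centre 306. The planned target shift of +11 px fits, so I apply it and lower.

```bash
python3 -m inch '0.001 0.002 0.006 0 0 0;0.001 0.002 0.011 0 0 0;0.001 0.002 0.015 0 0 0;0.001 0.002 0.018 0 0 0;0.001 0.002 0.021 0 0 0;0.001 0.002 0.023 0 0 0;0.001 0.002 0.023 0 0 0;0.001 0.002 0.023 0 0 0' | grep -E "tool_pos|^force"; for i in 1 2 3 ; do python3 -m inch '0 0 0.001 0 0 0;0 0 0.001 0 0 0;0 0 0.001 0 0 0' | grep -E "tool_pos|^force"; done
```

```text
tool_pos: [0.6587, 0.0514, 0.0396]
force: [-0.2, 0.2, -1.8]
tool_pos: [0.6588, 0.0514, 0.0394]
force: [-0.2, -0.1, -1.1]
tool_pos: [0.6588, 0.0514, 0.039]
force: [0.4, 0.1, -1.3]
tool_pos: [0.6587, 0.0514, 0.0388]
force: [0.2, -0.4, -1.8]
```

```bash
for i in 1 2 3 4; do python3 -m inch '0 0 0.001 0 0 0;0 0 0.001 0 0 0;0 0 0.001 0 0 0' | grep -E "tool_pos|^force"; done
```

```text
tool_pos: [0.6588, 0.0514, 0.0385]
force: [0.4, 0.5, -0.4]
tool_pos: [0.6587, 0.0514, 0.0381]
force: [-1.5, -0.1, -1.1]
tool_pos: [0.6588, 0.0514, 0.0378]
force: [0.2, -0.9, -0.6]
tool_pos: [0.6588, 0.0514, 0.0377]
force: [-0.8, 0.5, 0.1]
```

```bash
python3 -m inch '0 0 0.001 0 0 0;0 0 0.001 0 0 0;0 0 0.001 0 0 0' | grep -E "tool_pos|^force"
python3 -m inch '0 0 0 0 0 0;0 0 0 0 0 0;0 0 0 0 0 0;0 0 0 0 0 0;0 0 0 0 0 0;0 0 0 0 0 0;0 0 0 0 0 0;0 0 0 0 0 0' -1
python3 -m inch '0 0 -0.03 0 0 0;0 0 -0.1 0 0 0;0 0 -0.2 0 0 0;0 0 -0.3 0 0 0;0 0 -0.4 0 0 0;0 0 -0.45 0 0 0;0 0 -0.45 0 0 0;0 0 -0.45 0 0 0' 
python3 -m inch '0 0.1 0 0 0 0;0 0.2 0 0 0 0;0 0.3 0 0 0 0;0 0.4 0 0 0 0;0 0.5 0 0 0 0;0 0.6 0 0 0 0;0 0.65 0 0 0 0;0 0.65 0 0 0 0;0 0.65 0 0 0 0'
python3 -c "
from h import *
a=snapshot('side')[120:250,150:350];b=snapshot('top')[140:220,190:430]
f=lambda i,w:cv2.resize(i[:,:,::-1],(w,w*i.shape[0]//i.shape[1]),interpolation=2)
a,b=f(a,520),f(b,520)
cv2.imwrite('pics/end.png',np.vstack([a,b]))"
```

```text
tool_pos: [0.6588, 0.0514, 0.0377]
force: [-1.7, 0.3, 3.4]
clock: 34.88
tool_pos: [0.6588, 0.0514, 0.0372]
orientation: [180.0, 0.0, -95.9]
force: [0.1, 0.5, 0.2]
opening: 0.067
gripper_force: 0.0
clock: 35.55
tool_pos: [0.6593, 0.0516, 0.1742]
orientation: [-179.8, 0.1, -95.9]
force: [-0.6, -0.4, 0.5]
opening: 0.0877
gripper_force: 0.0
clock: 36.3
tool_pos: [0.464, 0.0714, 0.1722]
orientation: [180.0, 0.0, -95.8]
force: [0.8, 0.1, -0.2]
opening: 0.0878
gripper_force: 0.0
```

View pics/end.png

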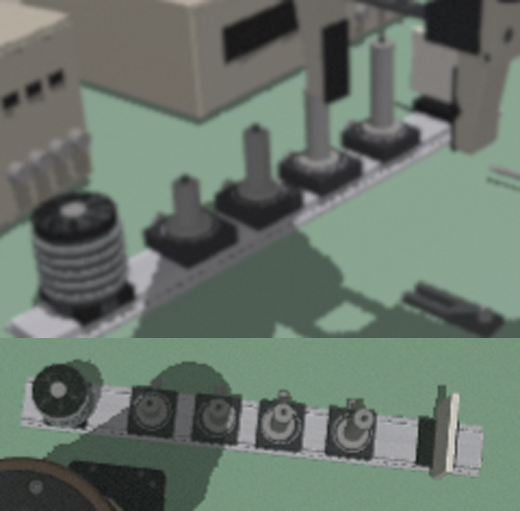

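All four posts stand upright and centred, rising from the lamp at (75,250) to the screen at (440,90). The robot is clear of everything, so I'm handing in.

```bash
python3 -c "
from plant import *
print(close_job())"
```

```text
the job is handed in; nothing more can be done
None
```

The four posts stand upright in the middle of their carriers, shortest next to the lamp and tallest next to the screen; I handed the job in after about 36 s of robot time, but it reported no verdict.

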